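# Lock the sachet caddy into the slotted post

## Task

Hook the loose white caddy into the slots of the empty post, let it down until its stud rests on the two rollers in the lower slot, and let go of it there. Then press it down from above until the stud snaps past the rollers and the caddy is fully down and locked, as on the other post. Do not disturb the bell, the honey jar or the paper cup.

Things in the scene. Friction and masses are not known exactly. Their poses are not given: they have to be found in the camera images.
- caddy: Loose white open caddy, a 100 (x) x 90 (y) x 50 mm box standing upright on the counter, with a wooden carry bar over its middle and a 50 mm wide, 120 mm high back plate whose rear face is at x = +52 mm. Origin at the centre of its underside, z up, +x towards its back. Hook and stud stand out from the rear face at y = 0. Mass about 0.25 kg.
- caddy_bar (a point): Middle of the top of the caddy's wooden carry bar, 120 mm straight above the caddy's origin, axes as the caddy's. The bar runs along x from -50 to +48 mm, is 14 mm thick (y) and 24 mm high, free beneath (inside walls end 50 mm above the underside), to be gripped across from above. Its top is flush with the top of the back plate.
- caddy_hook (a point): Lower end of the hook's lip on the caddy's back, at x = 65, z = 76 mm in the caddy's frame. The hook's arm is 12 mm wide (y), z = 91 to 99 mm, and reaches to x = 68 mm; the lip at its end (x = 62 to 68 mm) hangs down to z = 76 mm.
- caddy_stud (a point): Tip of the round stud under the hook, at x = 72, z = 45 mm in the caddy's frame; the stud is 12 mm in diameter (its last 4 mm thinner), its axis along x.
- free_post: The empty post, fixed: a steel plate 60 mm wide, 8 mm thick, 172 mm high, upright on a 150 x 130 x 12 mm dark wooden base. Origin on the counter below the middle of the plate's front face, which looks along -x of this frame (towards the robot); z is up. Two slots, one above the other, pass through the plate. It may stand to the left or right of the other post.
- upper_slot (a point): Centre of the empty post's upper slot, on the front face: 18 mm wide, from 116 to 153 mm above the counter, for the hook. Axes as the post's.
- lower_slot (a point): Centre of the empty post's lower slot, on the front face: 18 mm wide, from 62 to 107 mm above the counter, for the stud. Two white sprung rollers of 10 mm diameter stand in from its sides, axes 74.5 mm above the counter, with a 6 mm gap between them. Axes as the post's. A push of about 10 to 16 N on the bar near the back plate snaps the stud past them.
- free_seat (a point): Where the caddy's origin lies once locked on the empty post: 52 mm in front of the plate's face, 25 mm above the counter, axes as the post's and the locked caddy's. The caddy enters 19 to 29 mm above this height, straight back (+x) from 22 mm or more in front until its back plate touches; lowered, it rests on the rollers 9 to 12 mm above it.
- full_post: The other post, the same but already carrying a locked caddy like the loose one (all fixed). Origin and axes as for the empty post.
- bell: Service bell, 80 mm across, 58 mm high, loose bystander; origin at the centre of its underside.
- honey: Honey jar, 68 mm across, 84 mm high, loose bystander; origin at the centre of its underside.
- cup: White paper cup, 82 mm across, 92 mm high, loose bystander; origin at the centre of its underside.
Not all that is in view belongs to the job. Leave any purple look-alike of the caddy alone.

How it is judged:
On the way:
1. the caddy hangs in the empty post's slots, its stud resting on the rollers, and is let go (z of caddy in the frame of free_seat between 0.006 and 0.017 m and x of caddy in the frame of free_seat between -0.008 and 0.008 m and y of caddy in the frame of free_seat between -0.007 and 0.007 m and angle between caddy's own z axis and vertical below 0.15 rad and contact force between each of the arm, the fingers and caddy below 0.2 N), for 0.2 s.
At the end, for the whole second after the job is handed in: The caddy is locked on the empty post: within 4 mm of the locked height and 6 mm of its place sideways and in depth, upright within 0.1 rad, at rest (z of caddy in the frame of free_seat between -0.004 and 0.004 m and x of caddy in the frame of free_seat between -0.006 and 0.006 m and y of caddy in the frame of free_seat between -0.006 and 0.006 m and angle between caddy's own z axis and vertical below 0.1 rad and linear speed of caddy below 0.02 m/s); the robot touches nothing.
It fails at once if the bell is moved by more than 30 mm (distance of bell from where it was at the start of the episode above 0.03 m).
It fails at once if the honey jar is moved by more than 30 mm (distance of honey from where it was at the start of the episode above 0.03 m).
It fails at once if the paper cup is moved by more than 30 mm (distance of cup from where it was at the start of the episode above 0.03 m).
It also fails if it takes over 48 s, if anything falls off the work surface, if the arm or the gripper's body presses on something with over 40 N, if the wrist force passes 120 N, or if a joint passes its speed limit or range.

## Robot

A 6-joint arm with a two-finger parallel gripper is mounted at the origin on a cart in front of the work surface, level with it; the furniture and walls round the work are solid. World frame = base frame: x ahead of the robot, y to its left, z up, the work surface at z = 0. Lengths are in m, angles in rad, forces in N, time in s.
With the tool pointing down it reaches from about 0.25 to 0.725 m from the base axis. Payload 4 kg.
Tool frame: the origin (TCP) lies on the centre line of the jaws, within the pads' length; the fingertips stand 17 mm ahead of it and the grasp point (between the pads) lies 2 mm behind it; z points along the fingers, x is the direction in which the jaws open and shut, and the axes are right-handed (so a half turn about z gives the same grasp; the last joint's range is limited). The gripper opens to 85 mm and grips with 20 to 120 N. Pads are 22 mm wide; open, the fingers measure 114 mm over their backs; the gripper's body (76 mm by 85 mm) begins 54 mm behind the grasp point. The pads swing forward as they close: fully open they stand 13 mm farther back than shut.
Start: joints at [1.217, 0.241, 0.005, 1.335, 0, 1.571], TCP at [0.173, 0.469, 0.248] pointing down, gripper open.
Joint ranges: [-2.72, 2.72], [-1.05, 1.87], [-1.09, 1.28], [-1.99, 2.15], [-1.42, 1.44], [-3.14, 3.14]. Speed limits (rad/s): [2.79, 2.79, 3.14, 3.14, 3.14, 3.14].

## Interface

Orientations are given as a unit quaternion [x, y, z, w].
In Python, from workcell import bot gives the robot as it stands.
- The arm moves only by the tool jog_arm, never from a script. Its arguments are lists of equal length, an entry for each row: "jaw": the closure, from 0 (fully open) to 1 (shut); "linear": the shift along the tool's x, y, z in m, a list of three; "delta_rot": the turn, a rotation vector about the tool's x, y, z in degrees, a list of three. A call has exactly 8 rows; each row is the pose to reach, as a shift and turn from the pose commanded when the call began, along the tool's axes at that moment; what a row does not reach only later rows make up. A row lasts 1/12 s, in which the tool goes at most 41.7 mm and 7.16 degrees, less where a joint would pass 70% of its speed; a pose out of reach is approached as far as the arm can. A call with a gripper value outside its range is refused whole. The fingers move at their own pace and stop on an object; the grip force is fixed at half the most. Time passes only in rows, so rows that repeat a pose let the fingers close, or fill a call up. It gives the time, the measured TCP pose, the force and the opening at its end, in the units of the state.
- bot.get_obs(): the state, without advancing time (a new reading comes with each control period).
- bot.camera(name): name is "scene" or "top"; returns (picture, depth): 480x640x3 uint8, red, green, blue; 480x640 float32, m along the optical axis (not along the pixel's ray), 0 where there is no reading.
- bot.calibration(name): a dict with "fovy" (degrees; the focal length in pixels is half the picture's height over the tangent of half this angle, whatever the lens; pixels are square), "cx", "cy" (the principal point, pixels), "origin" and "orientation" of the camera in the world. Camera axes: x right, y down, z forward; pixel columns grow to the right and rows downward; lengths in m; the calibration is good to about 2 mm. A picture is of the moment at which its call begins. calibration takes no time and is no camera call.
- bot.job_done(): hands the job in, once; it reports no verdict.
The state is a dict: "clock": time; "joint_pos": joint angles; "joint_vel": joint speeds; "tau": joint torques, N m; "eef_pos": TCP position; "tool_rot": TCP orientation; "ft_force": force on the tool from outside, world axes, zero at the start; "ft_torque": the same for the moment, N m; "grip_width": finger opening in m.
Only numpy, scipy, OpenCV 4.12 (cv2) and the standard library are available. Lean on these libraries where they do the work, as an engineer would, in place of code of your own. Each camera call takes 0.05 s, during which the arm holds its last target.

## Working session

There is one attempt and no reset: what is moved stays moved. The work goes in short steps, Python scripts to look and compute and a tool call to move; the robot and the scene stay as the last step left them, time stands still between calls to the robot, and variables do not carry over. Pictures are saved under pics/ and viewed, and the job is handed in when it is done.

Besides the shell and the picture viewer there is one more tool, called after "Request:" as name(argument=value, ...) on one line, values as JSON. jog_arm: Moves the arm, as the interface text tells. Its arguments: {"type":"object","properties":{"jaw":{"type":"array","items":{"type":"number"}},"linear":{"type":"array","items":{"type":"array","items":{"type":"number"}}},"delta_rot":{"type":"array","items":{"type":"array","items":{"type":"number"}}}},"required":["jaw","linear","delta_rot"]}

```bash
mkdir -p pics
cat > h.py <<'E'
import numpy as np,cv2
from workcell import bot
from scipy.spatial.transform import Rotation as R
def snap(n,tag):
    p,d=bot.camera(n); cv2.imwrite(f'pics/{tag}.png',p[:,:,::-1]); np.save(f'pics/{tag}.npy',d); return p,d
def pts(n,d):
    c=bot.calibration(n); f=240/np.tan(np.radians(c['fovy'])/2)
    v,u=np.mgrid[0:480,0:640]
    P=np.stack([(u-c['cx'])/f*d,(v-c['cy'])/f*d,d],-1)
    W=P@R.from_quat(c['orientation']).as_matrix().T+np.array(c['origin']); W[d==0]=np.nan
    return W
E
python3 - <<'E'
from h import *
for n in('scene','top'):
    snap(n,n+'0'); print(bot.calibration(n))
print(bot.get_obs())
E
```

```text
{'fovy': 42.86162403287481, 'cx': 319.48182557627104, 'cy': 247.50360963320108, 'origin': array([-0.47058933,  1.15561276,  0.85855817]), 'orientation': array([-0.29900699,  0.7993638 , -0.48940361,  0.17915481])}
{'fovy': 51.53198760822078, 'cx': 319.8394398507822, 'cy': 240.26502799934667, 'origin': array([0.34480845, 0.03815147, 1.25305718]), 'orientation': array([ 0.71512458, -0.69540302,  0.05677345, -0.04228772])}
{'clock': 0.1, 'joint_pos': array([ 1.21702557e+00,  2.41381192e-01,  3.88894893e-03,  1.33521403e+00,
       -4.75123381e-06,  1.57080708e+00]), 'joint_vel': array([ 0.00059782, -0.00127822,  0.00331259, -0.00079311,  0.00045316,
       -0.00066476]), 'tau': array([-4.09700469e-04, -3.73139119e+01,  2.53009361e+01,  1.08779903e-02,
       -8.53818665e-05,  1.78181736e-08]), 'eef_pos': array([0.17303825, 0.46854383, 0.24749165]), 'tool_rot': array([ 8.20501788e-01,  5.71643162e-01, -7.82194237e-04,  5.47862148e-04]), 'ft_force': array([-1.13596647, -0.34222491,  0.49439822]), 'ft_torque': array([-0.02391392,  0.03326715,  0.01400915]), 'grip_width': 0.08538926481978537}
```

View pics/scene0.png

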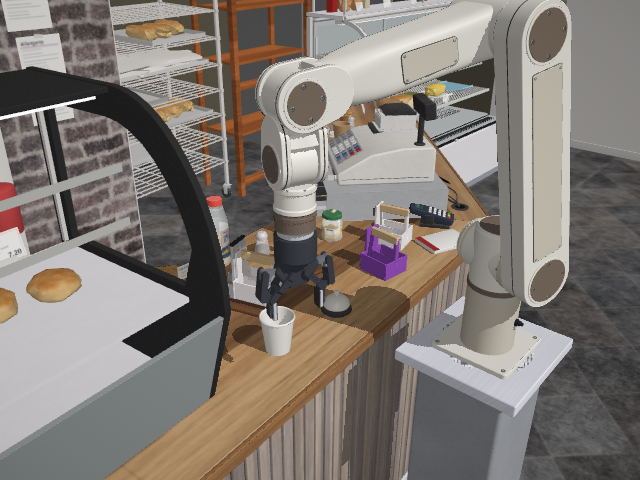

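View pics/top0.png

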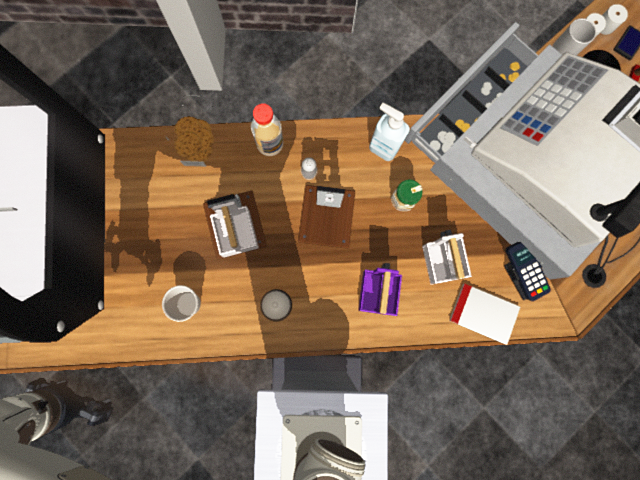

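Run:
```python
from h import *
p=cv2.imread('pics/top0.png'); 
a=cv2.resize(p[220:300,400:490],None,fx=4.4,fy=4.4,interpolation=cv2.INTER_CUBIC)
b=cv2.resize(p[170:260,290:370],None,fx=4.4,fy=4.4,interpolation=cv2.INTER_CUBIC)
o=np.zeros((400,760,3),np.uint8);o[:a.shape[0],:a.shape[1]]=a;o[:b.shape[0],400:400+b.shape[1]]=b
cv2.imwrite('pics/c1.png',o)
d=np.load('pics/top0.npy');W=pts('top',d)
np.save('pics/W.npy',W)
for n,(u0,u1,v0,v1,z0,z1) in {'caddy top(bar+plate)':(415,480,225,295,.108,.135),'caddy rim':(415,480,225,295,.04,.06),'plate top':(300,360,180,220,.155,.185),'base top':(295,360,180,250,.006,.018),'purple':(350,410,255,320,.1,.135),'bell':(255,300,285,325,.01,.09),'honey':(385,430,175,215,.05,.1),'cup':(155,205,280,325,.05,.1)}.items():
    w=W[v0:v1,u0:u1].reshape(-1,3); w=w[(w[:,2]>z0)&(w[:,2]<z1)]
    r=cv2.minAreaRect((w[:,:2]*1000).astype(np.float32))
    print(n,len(w),w.mean(0).round(4),'z',np.percentile(w[:,2],[5,50,95]).round(4),r)
```

```text
caddy top(bar+plate) 361 [ 0.4836 -0.2968  0.1178] z [0.1118 0.1182 0.1219] ((478.4197998046875, -289.88214111328125), (102.62483978271484, 48.05268096923828), 1.0105955600738525)
caddy rim 382 [ 0.4784 -0.2972  0.0469] z [0.0414 0.0469 0.0523] ((486.7376403808594, -297.3382568359375), (121.18162536621094, 92.16285705566406), 12.22376823425293)
plate top 153 [ 0.6124 -0.0016  0.1687] z [0.1573 0.1699 0.1737] ((613.1571655273438, -2.63018798828125), (61.314517974853516, 11.158447265625), 84.9326400756836)
base top 2411 [0.573  0.0017 0.011 ] z [0.0071 0.011  0.0151] ((581.6956787109375, 0.44493865966796875), (130.3485565185547, 154.57669067382812), 84.18314361572266)
purple 387 [ 0.4013 -0.1342  0.1169] z [0.1037 0.1181 0.122 ] ((401.117919921875, -127.48505401611328), (49.75019454956055, 112.34786224365234), 72.55182647705078)
bell 669 [0.3557 0.1193 0.0338] z [0.0113 0.0352 0.0508] ((355.7457275390625, 121.59344482421875), (73.6131362915039, 74.18963623046875), 1.664542555809021)
honey 587 [ 0.6326 -0.1942  0.0803] z [0.0599 0.0825 0.0865] ((634.928466796875, -194.89772033691406), (61.41482925415039, 62.66025161743164), 1.0985605716705322)
cup 453 [0.3536 0.349  0.0782] z [0.0538 0.0832 0.0925] ((352.66644287109375, 336.4945068359375), (80.26139831542969, 81.1573257446289), 1.3336654901504517)
```

View pics/c1.png

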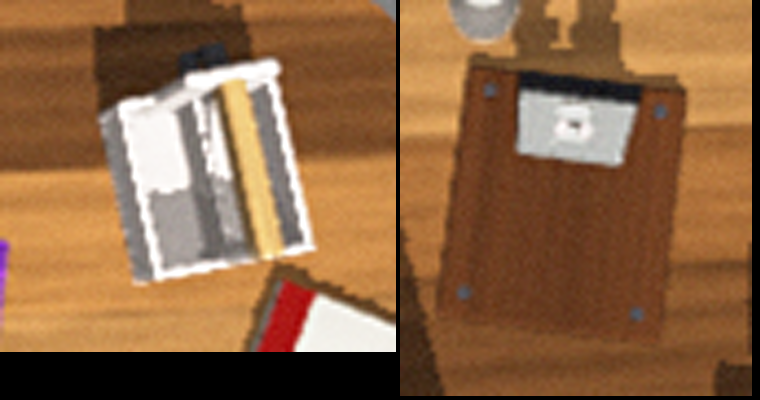

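```bash
cat > fit.py <<'E'
from h import *
from scipy.optimize import minimize
def fitrects(xy,rects,x0,pad=.0006,zc=None):
    # maximise robust coverage: soft distance outside union, + compactness by matching extents
    def sd(q,r):
        cx,cy,hx,hy=r; d=np.abs(q-[cx,cy])-[hx,hy]
        return np.hypot(*np.maximum(d,0).T)+np.minimum(d.max(1),0)
    g=[]
    for cx,cy,hx,hy in rects:
        X,Y=np.meshgrid(np.arange(-hx+.001,hx,.003)+cx,np.arange(-hy+.001,hy,.003)+cy); g.append(np.c_[X.ravel(),Y.ravel()])
    g=np.vstack(g)
    from scipy.spatial import cKDTree
    T=cKDTree(xy)
    def cost(p):
        c,s=np.cos(p[2]),np.sin(p[2]); Rm=np.array([[c,-s],[s,c]])
        q=(xy-p[:2])@Rm
        a=np.min([sd(q,r) for r in rects],0); a=np.clip(a,0,.006)
        b=np.clip(T.query(g@Rm.T+p[:2])[0]-.0015,0,.006)
        return (a**2).mean()*1e6+(b**2).mean()*1e6
    best=None
    for dy in(-.1,0,.1):
        m=minimize(cost,np.array(x0)+[0,0,dy],method='Nelder-Mead',options=dict(initial_simplex=np.array(x0)+[0,0,dy]+np.array([[0,0,0],[.01,0,0],[0,.01,0],[0,0,.1]]),xatol=1e-5,fatol=1e-6,maxiter=2000))
        if best is None or m.fun<best.fun: best=m
    return best
E
python3 - <<'E'
from fit import *
W=np.load('pics/W.npy')
def sel(u0,u1,v0,v1,z0,z1):
    w=W[v0:v1,u0:u1].reshape(-1,3); return w[(w[:,2]>z0)&(w[:,2]<z1)][:,:2]
bar=(-.001,0,.049,.007);plate=(.050,0,.002,.025)
m=fitrects(sel(415,480,225,295,.113,.13),[bar,plate],[.478,-.297,.2]);print('caddy',m.x,np.degrees(m.x[2]),m.fun)
m=fitrects(sel(295,360,180,260,.006,.018),[(0,0,.065,.075)],[.58,0,-.1]);print('base',m.x,np.degrees(m.x[2]),m.fun)
m=fitrects(sel(300,360,180,220,.160,.185),[(.004,0,.004,.03)],[.61,0,-.1]);print('plate',m.x,np.degrees(m.x[2]),m.fun)
p=cv2.imread('pics/scene0.png');cv2.imwrite('pics/c2.png',cv2.resize(p[190:310,220:460],None,fx=3.3,fy=3.3,interpolation=cv2.INTER_CUBIC))
E
```

```text
caddy [ 0.47430146 -0.29950876  0.20574649] 11.788405562581461 0.18787190813997434
base [ 0.57623513 -0.0009691  -0.12127374] -6.948473639752821 6.794585839114566
plate [ 0.6089082  -0.00246495 -0.09423065] -5.399018786531269 0.18447977871527316
```

View pics/c2.png

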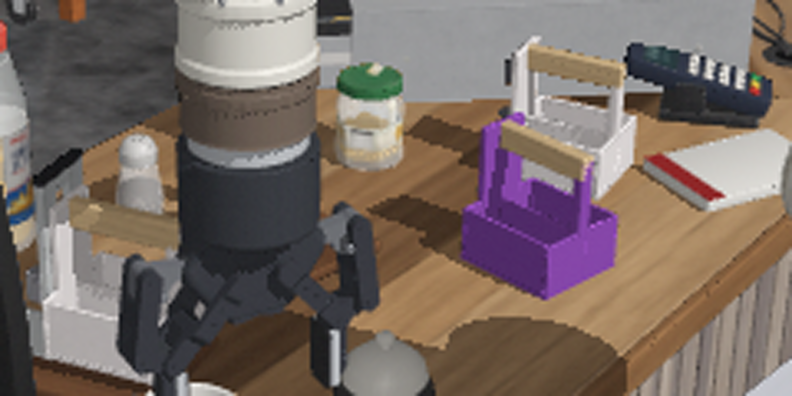

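```bash
cat >> h.py <<'E'
def go(x,y,z,head,o=None):
    """tool shift (mm) and rotvec (deg) to reach world pos, tool down, tool-x heading deg"""
    o=o or bot.get_obs(); R0=R.from_quat(o['tool_rot'])
    h=np.radians(head); X=np.array([np.cos(h),np.sin(h),0]);Z=np.array([0,0,-1.]);Y=np.cross(Z,X)
    T=R.from_matrix(np.c_[X,Y,Z])
    print('at',o['clock'],o['eef_pos'].round(4),'head',round(np.degrees(np.arctan2(*R0.as_matrix()[1::-1,0])),2),'F',o['ft_force'].round(2),'w',round(o['grip_width'],4),'q6',round(o['joint_pos'][5],2))
    print('shift mm',(R0.inv().apply(np.array([x,y,z])-o['eef_pos'])*1000).round(1),'rot deg',np.degrees((R0.inv()*T).as_rotvec()).round(2))
E
python3 - <<'E'
from h import *
p=cv2.imread('pics/top0.png').astype(int); W=np.load('pics/W.npy')
b,g,r=p[...,0],p[...,1],p[...,2]
print(p[230,330],p[230,365],p[203,320])
m=(r<125)&(r-b>25)&(abs(W[...,2]-.012)<.012); s=np.zeros_like(m);s[175:260,290:370]=1;m&=s
m=cv2.morphologyEx(m.astype(np.uint8),cv2.MORPH_OPEN,np.ones((5,5)))
n,l,st,c=cv2.connectedComponentsWithStats(m);i=1+st[1:,4].argmax();m=l==i
c=bot.calibration('top');f=240/np.tan(np.radians(c['fovy'])/2);Rm=R.from_quat(c['orientation']).as_matrix()
def plane(uv,z):
    d=np.c_[(uv[:,0]-c['cx'])/f,(uv[:,1]-c['cy'])/f,np.ones(len(uv))]@Rm.T;o=np.array(c['origin'])
    return o+d*((z-o[2])/d[:,2])[:,None]
v,u=np.nonzero(m)
# per-column edge fits: bottom edge rows, left edge cols, right edge
vb=np.array([(uu,v[u==uu].max()) for uu in range(310,345)],float);e=plane(vb,.012)
k=np.polyfit(e[:,1],e[:,0],1);print('front edge x=',k, np.degrees(np.arctan(k[0])), 'res',(np.polyval(k,e[:,1])-e[:,0]).std())
out=[]
for fn in(min,max):
    q=np.array([(fn(u[v==vv]),vv) for vv in range(200,236)],float);q[:,0]+=(-.5 if fn is min else .5);e=plane(q,.012);k=np.polyfit(e[:,0],e[:,1],1);out.append(k);print('side',k,np.degrees(np.arctan(k[0])),(np.polyval(k,e[:,0])-e[:,1]).std())
k=(out[0]+out[1])/2;print('mid y at x=.609,.557',np.polyval(k,[.609,.557]),'width',out[0]-out[1])
go(.474,-.3,.22,101.8)
E
```

```text
[33 57 99] [ 33  68 107] [193 193 193]
front edge x= [0.08626747 0.50933438] 4.930554755567539 res 0.0015841759128756544
side [-0.07944832  0.10957741] -4.542511748186228 0.0029092850893200355
side [-0.13160983  0.01319633] -7.497597055668619 0.0027714732331580103
mid y at x=.609,.557 [-0.00288033  0.00260718] width [0.05216152 0.09638109]
at 0.1 [0.173  0.4685 0.2475] head 69.73 F [-1.14 -0.34  0.49] w 0.0854 q6 1.57
shift mm [-616.6  548.6   28.7] rot deg [-3.000e-02  1.100e-01 -3.207e+01]
```

Request:
jog_arm(jaw=[0, 0, 0, 0, 0, 0, 0, 0], linear=[[-0.031, 0.027, 0.001], [-0.062, 0.055, 0.003], [-0.092, 0.082, 0.004], [-0.123, 0.109, 0.005], [-0.154, 0.137, 0.007], [-0.184, 0.164, 0.008], [-0.215, 0.191, 0.009], [-0.246, 0.219, 0.01]], delta_rot=[[0, 0, -1.5], [0, 0, -3], [0, 0, -4.5], [0, 0, -6], [0, 0, -7.5], [0, 0, -9], [0, 0, -10.5], [0, 0, -12]])

```text
clock: 0.77
eef_pos: [0.2931, 0.1606, 0.2381]
tool_rot: [0.755, 0.655, -0.0, 0.0]
ft_force: [0.9, 0.5, 0.2]
grip_width: 0.0855
```

```bash
python3 -c "
from h import *
go(.474,-.3,.22,101.8)"
```

```text
at 0.7667 [0.2931 0.1606 0.2381] head 81.87 F [0.86 0.45 0.17] w 0.0855 q6 0.64
shift mm [-430.4  244.2   18.1] rot deg [ -0.     0.   -19.93]
```

Request:
jog_arm(jaw=[0, 0, 0, 0, 0, 0, 0, 0], linear=[[-0.035, 0.02, 0.001], [-0.07, 0.04, 0.003], [-0.105, 0.06, 0.004], [-0.14, 0.08, 0.006], [-0.175, 0.1, 0.008], [-0.21, 0.12, 0.009], [-0.245, 0.14, 0.01], [-0.28, 0.16, 0.01]], delta_rot=[[0, 0, -2], [0, 0, -4], [0, 0, -6], [0, 0, -8], [0, 0, -10], [0, 0, -12], [0, 0, -14], [0, 0, -16]])

```text
clock: 1.43
eef_pos: [0.4112, -0.1397, 0.2278]
tool_rot: [0.657, 0.753, -0.0, -0.0]
ft_force: [0.0, 0.1, -0.1]
grip_width: 0.0857
```

```bash
python3 -c "
from h import *
go(.474,-.3,.2,101.8)"
```

```text
at 1.4333 [ 0.4112 -0.1397  0.2278] head 97.78 F [ 0.03  0.05 -0.07] w 0.0857 q6 -0.46
shift mm [-167.3   40.5   27.7] rot deg [-0.04 -0.03 -4.02]
```

Request:
jog_arm(jaw=[0, 0, 0, 0, 0, 0, 0, 0], linear=[[-0.033, 0.008, 0.005], [-0.067, 0.016, 0.01], [-0.1, 0.024, 0.015], [-0.134, 0.032, 0.02], [-0.155, 0.038, 0.025], [-0.1673, 0.0405, 0.0277], [-0.1673, 0.0405, 0.0277], [-0.1673, 0.0405, 0.0277]], delta_rot=[[0, 0, -1], [0, 0, -2], [0, 0, -3], [0, 0, -4], [0, 0, -4], [0, 0, -4], [0, 0, -4], [0, 0, -4]])

```text
clock: 2.1
eef_pos: [0.4734, -0.2976, 0.1998]
tool_rot: [0.631, 0.775, 0.0, -0.001]
ft_force: [0.4, 0.5, -0.2]
grip_width: 0.0856
```

Run:
```python
from h import *
go(.474,-.3,.108,101.8)
p,d=snap('scene','s1');cv2.imwrite('pics/c3.png',cv2.resize(p[160:310,300:500,::-1],None,fx=4,fy=4,interpolation=cv2.INTER_CUBIC))
p,d=snap('top','t1');cv2.imwrite('pics/c4.png',cv2.resize(p[170:320,280:480,::-1],None,fx=4,fy=4,interpolation=cv2.INTER_CUBIC))
```

```text
at 2.1 [ 0.4734 -0.2976  0.1998] head 101.69 F [ 0.42  0.46 -0.18] w 0.0856 q6 -0.77
shift mm [-2.7  0.2 91.8] rot deg [-0.09 -0.12 -0.11]
```

View pics/c3.png

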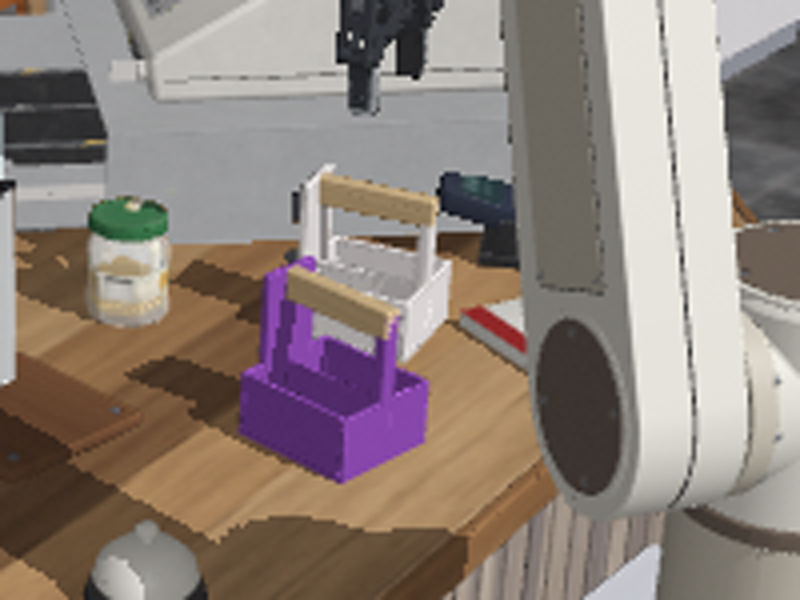

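View pics/c4.png

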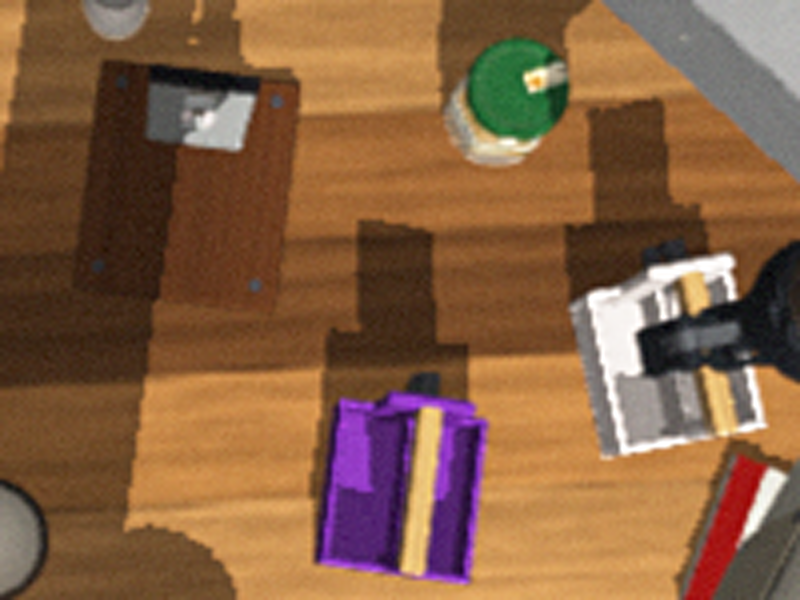

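Request:
jog_arm(jaw=[0, 0, 0, 0, 0, 0, 0, 0], linear=[[-0.0027, 0, 0.02], [-0.0027, 0, 0.045], [-0.0027, 0, 0.07], [-0.0027, 0, 0.085], [-0.0027, 0, 0.092], [-0.0027, 0, 0.092], [-0.0027, 0, 0.092], [-0.0027, 0, 0.092]], delta_rot=[[0, 0, 0], [0, 0, 0], [0, 0, 0], [0, 0, 0], [0, 0, 0], [0, 0, 0], [0, 0, 0], [0, 0, 0]])

```text
clock: 2.87
eef_pos: [0.4757, -0.3007, 0.1104]
tool_rot: [0.631, 0.776, 0.0, 0.001]
ft_force: [0.1, 0.2, -0.5]
grip_width: 0.0855
```

Request:
jog_arm(jaw=[0.3, 0.5, 0.6, 0.7, 0.8, 0.9, 1, 1], linear=[[0, 0, 0], [0, 0, 0], [0, 0, 0], [0, 0, 0], [0, 0, 0], [0, 0, 0], [0, 0, 0], [0, 0, 0]], delta_rot=[[0, 0, 0], [0, 0, 0], [0, 0, 0], [0, 0, 0], [0, 0, 0], [0, 0, 0], [0, 0, 0], [0, 0, 0]])

```text
clock: 3.53
eef_pos: [0.4746, -0.3004, 0.1087]
tool_rot: [0.631, 0.776, 0.0, -0.0]
ft_force: [-0.4, 0.8, 1.3]
grip_width: 0.0129
```

Run:
```python
from h import *
go(.474,-.3,.25,101.8)
p,d=snap('scene','s2');cv2.imwrite('pics/c5.png',cv2.resize(p[160:310,300:500,::-1],None,fx=4,fy=4,interpolation=cv2.INTER_CUBIC))
```

```text
at 3.5333 [ 0.4746 -0.3004  0.1087] head 101.74 F [-0.36  0.82  1.33] w 0.0129 q6 -0.77
shift mm [   0.6   -0.5 -141.3] rot deg [ 0.01 -0.02 -0.06]
```

View pics/c5.png

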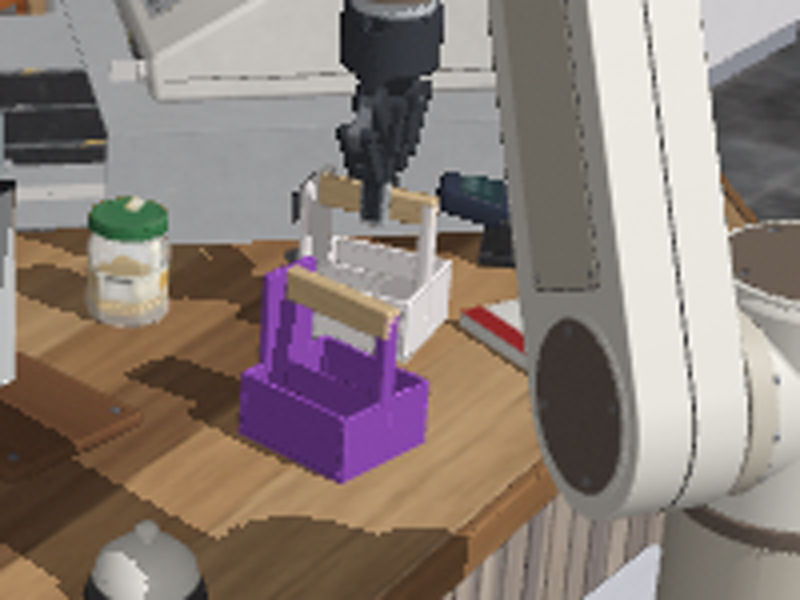

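Gripped: the fingers hold the bar at crop (375,205). Now lifting.

Request:
jog_arm(jaw=[1, 1, 1, 1, 1, 1, 1, 1], linear=[[0, 0, -0.01], [0, 0, -0.03], [0, 0, -0.055], [0, 0, -0.08], [0, 0, -0.105], [0, 0, -0.13], [0, 0, -0.145], [0, 0, -0.145]], delta_rot=[[0, 0, 0], [0, 0, 0], [0, 0, 0], [0, 0, 0], [0, 0, 0], [0, 0, 0], [0, 0, 0], [0, 0, 0]])

```text
clock: 4.25
eef_pos: [0.4761, -0.3018, 0.2581]
tool_rot: [0.631, 0.776, 0.0, 0.004]
ft_force: [0.5, -0.0, -1.7]
grip_width: 0.0129
```

Run:
```python
from h import *
# seat with post yaw -5.5, origin (.609,-.0025)
yaw=np.radians(-5.5);ex=np.array([np.cos(yaw),np.sin(yaw)])
t=np.array([.609,-.0025])-ex*(.052+.045);print(t)
go(*t,.25,84.5)
```

```text
[0.51244657 0.00679704]
at 4.25 [ 0.4761 -0.3018  0.2581] head 101.72 F [ 0.54 -0.02 -1.71] w 0.0129 q6 -0.77
shift mm [294.8  98.2   6.9] rot deg [ 0.35  0.27 17.22]
```

Request:
jog_arm(jaw=[1, 1, 1, 1, 1, 1, 1, 1], linear=[[0.015, 0.005, 0], [0.045, 0.015, 0], [0.075, 0.025, 0], [0.105, 0.035, 0], [0.135, 0.045, 0], [0.165, 0.055, 0], [0.195, 0.065, 0], [0.22, 0.073, 0]], delta_rot=[[0, 0, 1], [0, 0, 3], [0, 0, 5], [0, 0, 7], [0, 0, 9], [0, 0, 11], [0, 0, 13], [0, 0, 15]])

```text
clock: 4.92
eef_pos: [0.5005, -0.0683, 0.2521]
tool_rot: [0.727, 0.686, -0.001, -0.001]
ft_force: [0.0, -0.5, -2.5]
grip_width: 0.013
```

Run:
```python
from h import *
go(.5124,.0068,.25,84.5)
```

```text
at 4.9167 [ 0.5005 -0.0683  0.2521] head 86.67 F [ 0.05 -0.46 -2.49] w 0.013 q6 -0.08
shift mm [75.6  7.5  2.2] rot deg [-0.16 -0.03  2.17]
```

Request:
jog_arm(jaw=[1, 1, 1, 1, 1, 1, 1, 1], linear=[[0.02, 0.002, 0], [0.04, 0.004, 0], [0.06, 0.006, 0.001], [0.0756, 0.0075, 0.002], [0.0756, 0.0075, 0.002], [0.0756, 0.0075, 0.002], [0.0756, 0.0075, 0.002], [0.0756, 0.0075, 0.002]], delta_rot=[[0, 0, 1], [0, 0, 2], [0, 0, 2.2], [0, 0, 2.2], [0, 0, 2.2], [0, 0, 2.2], [0, 0, 2.2], [0, 0, 2.2]])

```text
clock: 5.58
eef_pos: [0.5128, 0.0039, 0.2511]
tool_rot: [0.74, 0.672, -0.001, -0.0]
ft_force: [0.6, -0.2, -2.6]
grip_width: 0.0129
```

Run:
```python
from h import *
go(.5124,.0068,.25,84.5)
p,d=snap('scene','s3');cv2.imwrite('pics/c6.png',cv2.resize(p[140:300,180:380,::-1],None,fx=3.7,fy=3.7,interpolation=cv2.INTER_CUBIC))
p,d=snap('top','t3');cv2.imwrite('pics/c7.png',cv2.resize(p[150:290,260:400,::-1],None,fx=4.2,fy=4.2,interpolation=cv2.INTER_CUBIC))
```

```text
at 5.5833 [0.5128 0.0039 0.2511] head 84.46 F [ 0.6  -0.21 -2.58] w 0.0129 q6 0.1
shift mm [ 2.9 -0.7  1.1] rot deg [-0.06  0.03 -0.04]
```

View pics/c6.png

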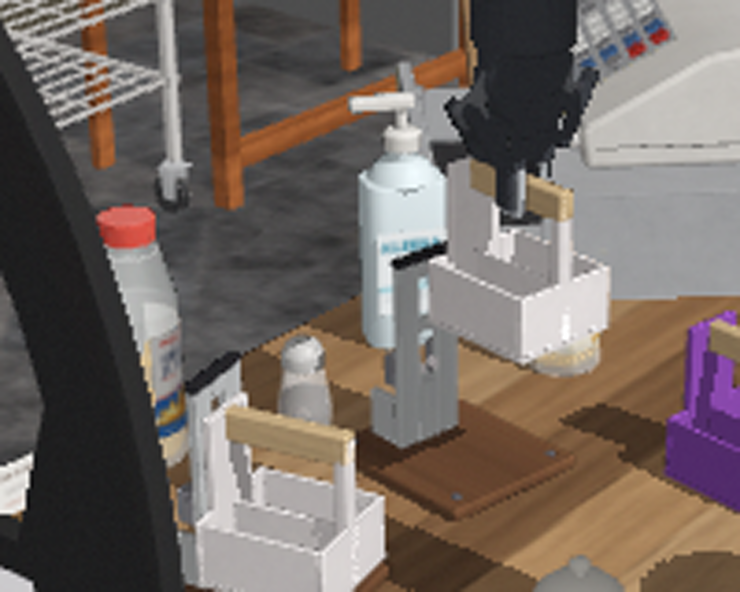

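View pics/c7.png

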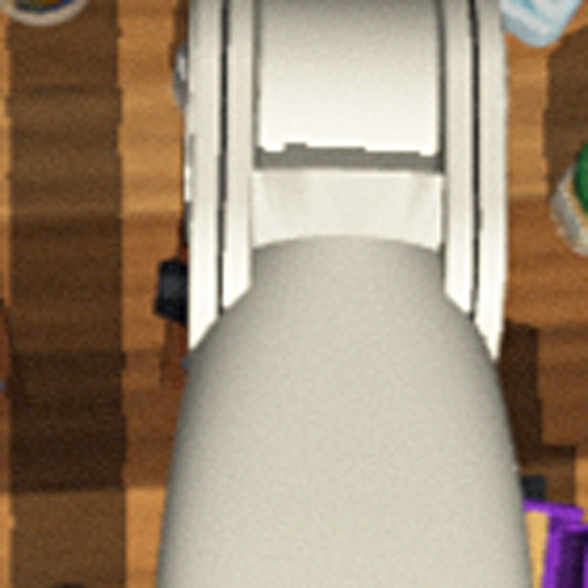

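```bash
cat > ov.py <<'E'
from h import *
def proj(P):
    c=bot.calibration('scene');f=240/np.tan(np.radians(c['fovy'])/2)
    q=(np.asarray(P)-c['origin'])@R.from_quat(c['orientation']).as_matrix()
    return np.c_[q[:,0]/q[:,2]*f+c['cx'],q[:,1]/q[:,2]*f+c['cy']]
def pose(x,y,z,yaw):
    Rm=R.from_euler('z',yaw,degrees=True); return lambda P:Rm.apply(np.asarray(P,float))+[x,y,z]
def box(x0,x1,y0,y1,z0,z1):
    return [[(a,b,z) for a,b in((x0,y0),(x1,y0),(x1,y1),(x0,y1),(x0,y0))] for z in(z0,z1)]+[[(a,b,z0),(a,b,z1)] for a in(x0,x1) for b in(y0,y1)]
POST=box(0,.008,-.03,.03,.012,.172)+[[(0,-.009,a),(0,.009,a),(0,.009,b),(0,-.009,b),(0,-.009,a)] for a,b in((.062,.107),(.116,.153))]
CAD=box(-.05,.05,-.045,.045,0,.05)+box(-.05,.048,-.007,.007,.096,.120)+box(.048,.052,-.025,.025,0,.12)+box(.062,.068,-.006,.006,.076,.099)
def overlay(img,items,crop,s,out):
    u0,v0,u1,v1=crop
    im=cv2.resize(img[v0:v1,u0:u1],None,fx=s,fy=s,interpolation=cv2.INTER_CUBIC)
    for lines,T,col in items:
        for l in lines:
            q=((proj(T(l))-[u0-.5,v0-.5])*s).round().astype(int)
            cv2.polylines(im,[q.reshape(-1,1,2)],False,col,1,cv2.LINE_AA)
    cv2.imwrite(out,im)
E
python3 - <<'E'
from ov import *
im=cv2.imread('pics/s3.png')
c=pose(.5128,.0039,.2511-.1087,-5.54)
overlay(im,[(POST,pose(.609,-.0025,0,-5.5),(0,0,255)),(CAD,c,(0,200,0))],(270,170,360,270),6,'pics/o1.png')
E
```

```text
(no output)
```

View pics/o1.png

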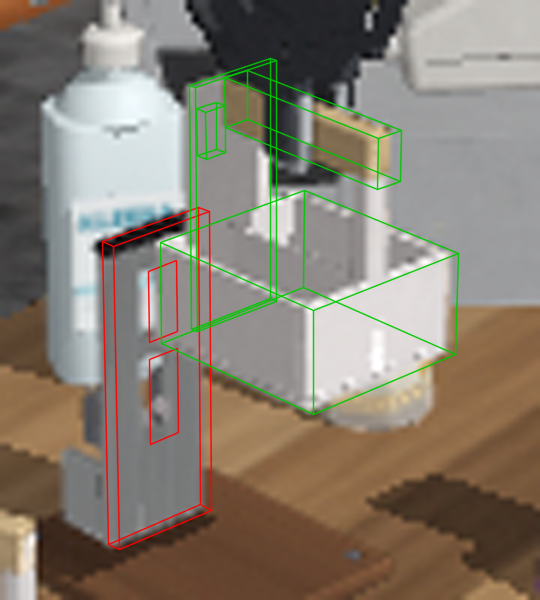

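Run:
```python
from ov import *
im=cv2.imread('pics/s3.png')
c=pose(.5128,.0039,.2511-.1087,-5.54)
it=[(POST,pose(.609,-.0025,0,-5.5),(0,0,255)),(CAD,c,(0,200,0))]
overlay(im,it,(295,178,350,243),9,'pics/o2.png')
overlay(im,it,(280,200,310,264),9,'pics/o3.png')
a,b=cv2.imread('pics/o2.png'),cv2.imread('pics/o3.png')
o=np.zeros((590,780,3),np.uint8);o[:a.shape[0],:a.shape[1]]=a;o[:b.shape[0],505:505+b.shape[1]]=b;cv2.imwrite('pics/o4.png',o)
```

```text
(no output)
```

View pics/o4.png

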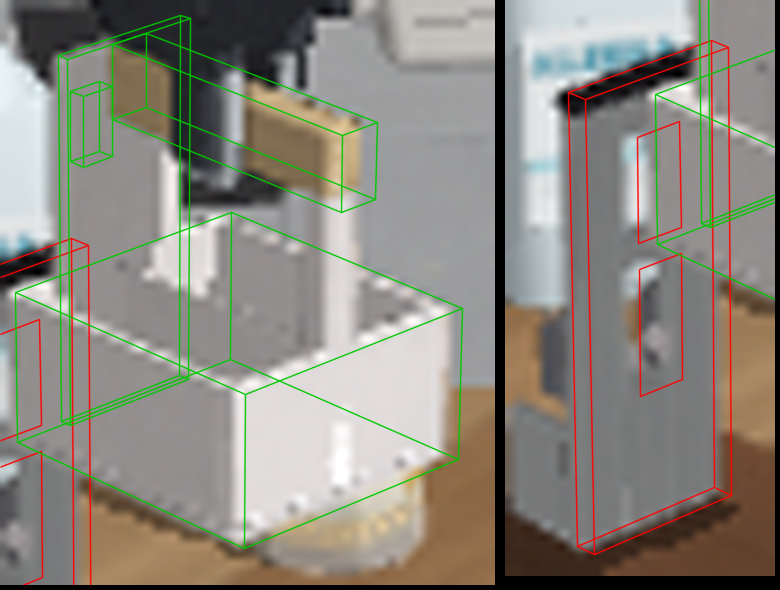

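Request:
jog_arm(jaw=[1, 1, 1, 1, 1, 1, 1, 1], linear=[[0.0028, 0, 0.015], [0.0028, 0, 0.035], [0.0028, 0, 0.055], [0.0028, 0, 0.075], [0.0028, 0, 0.088], [0.0028, 0, 0.0935], [0.0028, 0, 0.0935], [0.0028, 0, 0.0935]], delta_rot=[[0, 0, 0], [0, 0, 0], [0, 0, 0], [0, 0, 0], [0, 0, 0], [0, 0, 0], [0, 0, 0], [0, 0, 0]])

```text
clock: 6.35
eef_pos: [0.5137, 0.0071, 0.1585]
tool_rot: [0.74, 0.672, 0.0, 0.0]
ft_force: [-0.4, 0.2, -1.5]
grip_width: 0.0129
```

Run:
```python
from ov import *
o=bot.get_obs();go(.5124,.0068,.1577,84.5)
snap('scene','s4')
im=cv2.imread('pics/s4.png');o=bot.get_obs();x,y,z=o['eef_pos'];print(o['eef_pos'])
c=pose(x,y,z-.1087,-5.5)
overlay(im,[],(270,180,345,260),8,'pics/o5.png')
overlay(im,[(POST,pose(.609,-.0025,0,-5.5),(0,0,255)),(CAD,c,(0,200,0))],(270,180,345,260),8,'pics/o6.png')
```

```text
at 6.35 [0.5137 0.0071 0.1585] head 84.49 F [-0.4   0.19 -1.55] w 0.0129 q6 0.11
shift mm [-0.4 -1.3  0.8] rot deg [ 0.02  0.   -0.01]
[0.51424646 0.00718237 0.1591353 ]
```

View pics/o5.png

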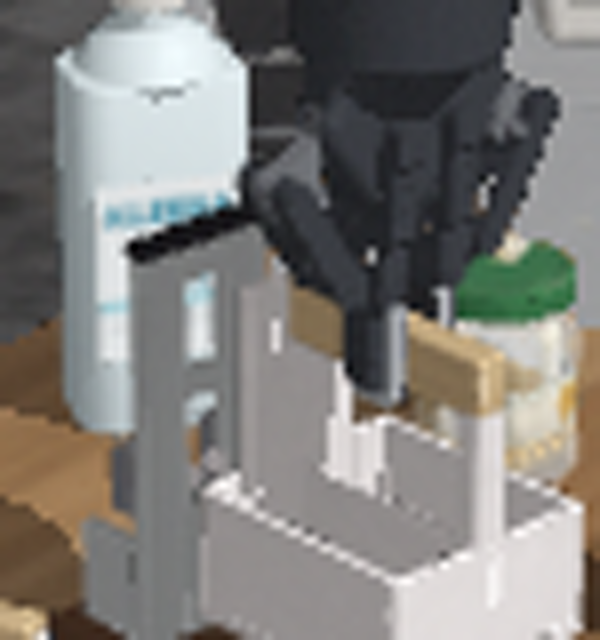

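View pics/o6.png

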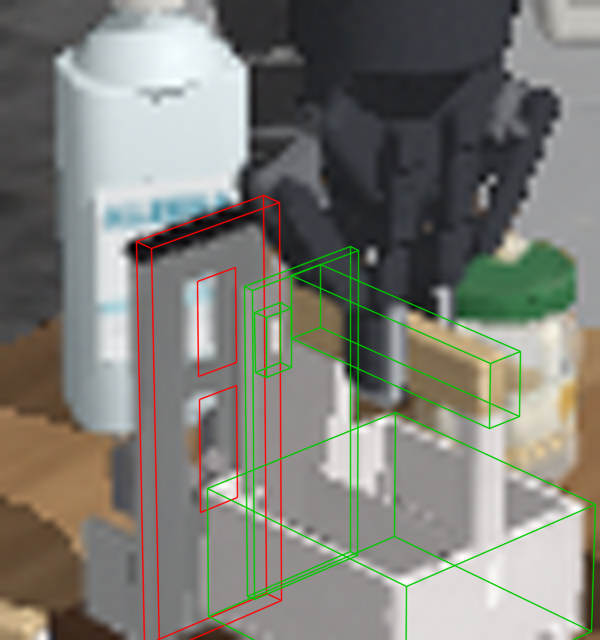

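Request:
jog_arm(jaw=[1, 1, 1, 1, 1, 1, 1, 1], linear=[[0, 0.003, 0.001], [0, 0.007, 0.001], [0, 0.011, 0.001], [0, 0.016, 0.001], [0, 0.021, 0.001], [0, 0.026, 0.001], [0, 0.03, 0.001], [0, 0.03, 0.001]], delta_rot=[[0, 0, 0], [0, 0, 0], [0, 0, 0], [0, 0, 0], [0, 0, 0], [0, 0, 0], [0, 0, 0], [0, 0, 0]])

```text
clock: 7.07
eef_pos: [0.5444, 0.0046, 0.157]
tool_rot: [0.74, 0.673, 0.0, 0.0]
ft_force: [-0.1, -0.0, -3.0]
grip_width: 0.0128
```

Run:
```python
from ov import *
go(.5572,.0025,.1577,84.5)
snap('scene','s5')
im=cv2.imread('pics/s5.png')
overlay(im,[],(270,185,345,260),8,'pics/o7.png')
```

```text
at 7.0667 [0.5444 0.0046 0.157 ] head 84.53 F [-0.06 -0.04 -3.03] w 0.0128 q6 0.1
shift mm [-0.8 12.9 -0.7] rot deg [ 0.04 -0.    0.03]
```

View pics/o7.png

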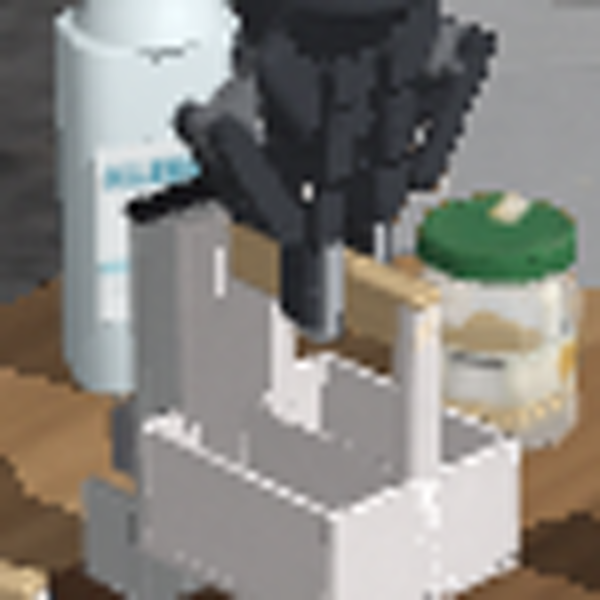

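Request:
jog_arm(jaw=[1, 1, 1, 1, 1, 1, 1, 1], linear=[[0, 0.002, 0], [0, 0.004, 0], [0, 0.006, 0], [0, 0.008, 0], [0, 0.01, 0], [0, 0.0115, 0], [0, 0.013, 0], [0, 0.013, 0]], delta_rot=[[0, 0, 0], [0, 0, 0], [0, 0, 0], [0, 0, 0], [0, 0, 0], [0, 0, 0], [0, 0, 0], [0, 0, 0]])

```text
clock: 7.78
eef_pos: [0.5547, 0.0036, 0.1568]
tool_rot: [0.74, 0.673, -0.001, -0.001]
ft_force: [-4.4, 0.7, -1.1]
grip_width: 0.0132
```

Run:
```python
from ov import *
go(.5572,.0025,.1577,84.5)
```

```text
at 7.7833 [0.5547 0.0036 0.1568] head 84.53 F [-4.4   0.7  -1.06] w 0.0132 q6 0.1
shift mm [-0.8  2.6 -0.9] rot deg [-0.21 -0.    0.03]
```

Run:
```python
from ov import *
snap('scene','s6')
im=cv2.imread('pics/s6.png')
overlay(im,[],(270,185,345,260),8,'pics/o8.png')
go(.5572,.0025,.1577,84.5)
```

```text
at 7.8333 [0.5547 0.0036 0.1567] head 84.53 F [-4.71  0.73 -0.81] w 0.0128 q6 0.1
shift mm [-0.8  2.6 -1. ] rot deg [-0.2  -0.    0.03]
```

View pics/o8.png

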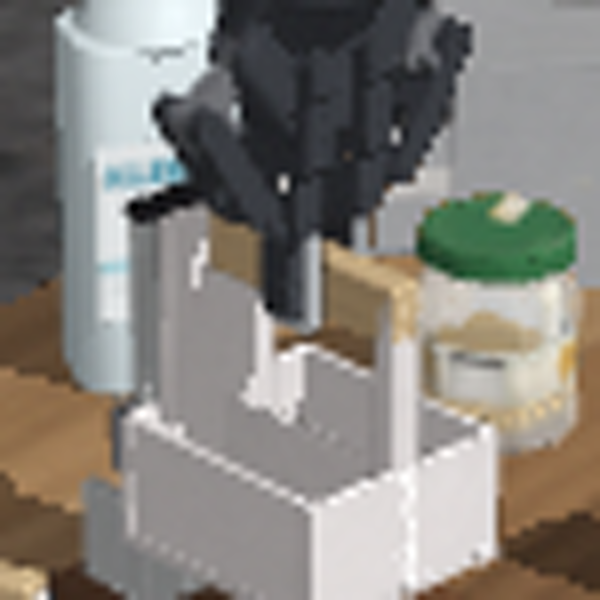

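Request:
jog_arm(jaw=[1, 1, 1, 1, 1, 1, 1, 1], linear=[[0, -0.001, 0.001], [0, -0.0015, 0.002], [0, -0.0015, 0.0035], [0, -0.0015, 0.005], [0, -0.0015, 0.006], [0, -0.0015, 0.007], [0, -0.0015, 0.008], [0, -0.0015, 0.008]], delta_rot=[[0, 0, 0], [0, 0, 0], [0, 0, 0], [0, 0, 0], [0, 0, 0], [0, 0, 0], [0, 0, 0], [0, 0, 0]])

```text
clock: 8.5
eef_pos: [0.5548, 0.0035, 0.1488]
tool_rot: [0.74, 0.673, -0.0, -0.0]
ft_force: [-0.1, 0.1, -2.8]
grip_width: 0.0129
```

Run:
```python
from ov import *
go(.5557,.0025,.1447,84.5)
```

```text
at 8.5 [0.5548 0.0035 0.1488] head 84.53 F [-0.06  0.1  -2.83] w 0.0129 q6 0.1
shift mm [-0.9  1.   4.1] rot deg [-0.01  0.    0.03]
```

Request:
jog_arm(jaw=[1, 1, 1, 1, 1, 1, 1, 1], linear=[[0, 0, 0.0005], [0, 0, 0.001], [0, 0, 0.0015], [0, 0, 0.002], [0, 0, 0.0025], [0, 0, 0.003], [0, 0, 0.003], [0, 0, 0.003]], delta_rot=[[0, 0, 0], [0, 0, 0], [0, 0, 0], [0, 0, 0], [0, 0, 0], [0, 0, 0], [0, 0, 0], [0, 0, 0]])

```text
clock: 9.17
eef_pos: [0.5547, 0.0036, 0.1461]
tool_rot: [0.74, 0.673, -0.0, -0.0]
ft_force: [-1.1, 0.3, -2.9]
grip_width: 0.0136
```

Request:
jog_arm(jaw=[1, 1, 1, 1, 1, 1, 1, 1], linear=[[0, 0, 0.0005], [0, 0, 0.001], [0, 0, 0.0015], [0, 0, 0.0015], [0, 0, 0.0015], [0, 0, 0.0015], [0, 0, 0.0015], [0, 0, 0.0015]], delta_rot=[[0, 0, 0], [0, 0, 0], [0, 0, 0], [0, 0, 0], [0, 0, 0], [0, 0, 0], [0, 0, 0], [0, 0, 0]])

```text
clock: 9.83
eef_pos: [0.5548, 0.0036, 0.1451]
tool_rot: [0.74, 0.673, 0.0, 0.0]
ft_force: [-2.9, 0.0, 5.6]
grip_width: 0.0127
```

Request:
jog_arm(jaw=[1, 1, 1, 0.8, 0.6, 0.4, 0.3, 0.3], linear=[[0, 0, -0.0005], [0, 0, -0.0005], [0, 0, -0.0005], [0, 0, -0.0005], [0, 0, -0.0005], [0, 0, -0.0005], [0, 0, -0.0005], [0, 0, -0.0005]], delta_rot=[[0, 0, 0], [0, 0, 0], [0, 0, 0], [0, 0, 0], [0, 0, 0], [0, 0, 0], [0, 0, 0], [0, 0, 0]])

```text
clock: 10.5
eef_pos: [0.5548, 0.0035, 0.1449]
tool_rot: [0.74, 0.673, -0.0, -0.0]
ft_force: [0.2, -0.5, 0.4]
grip_width: 0.0595
```

Run:
```python
from ov import *
go(.5557,.0025,.22,84.5)
snap('scene','s7')
im=cv2.imread('pics/s7.png')
overlay(im,[],(270,185,345,260),8,'pics/o9.png')
```

```text
at 10.5 [0.5548 0.0035 0.1449] head 84.52 F [ 0.24 -0.54  0.4 ] w 0.0595 q6 0.1
shift mm [ -0.9   1.  -75.1] rot deg [-0.01  0.01  0.02]
```

View pics/o9.png

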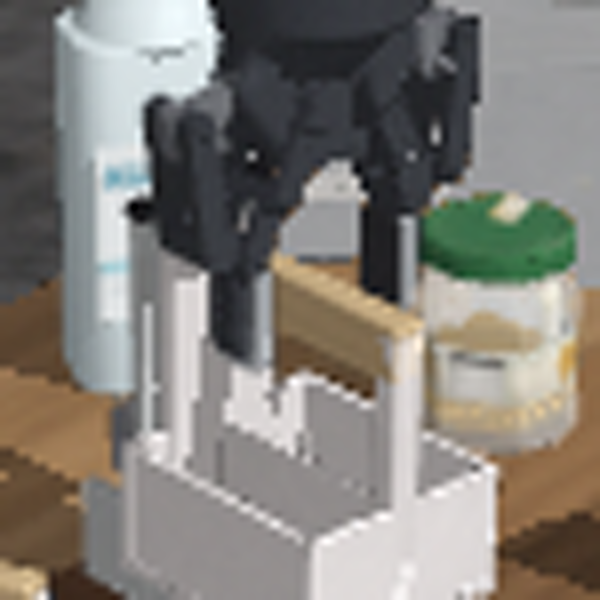

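Released: the caddy hangs on the post, with the fingers clear on either side of the bar at crop (240,320) and (405,260). Retreating straight up.

Request:
jog_arm(jaw=[0.3, 0.3, 0.3, 0.3, 0.3, 0.5, 1, 1], linear=[[0, 0, -0.01], [0, 0, -0.02], [0, 0, -0.035], [0, 0, -0.05], [0, 0, -0.065], [0, 0, -0.075], [0, 0, -0.075], [0, 0, -0.075]], delta_rot=[[0, 0, 0], [0, 0, 0], [0, 0, 0], [0, 0, 0], [0, 0, 0], [0, 0, 0], [0, 0, 0], [0, 0, 0]])

```text
clock: 11.22
eef_pos: [0.5553, 0.0036, 0.2211]
tool_rot: [0.74, 0.673, 0.001, 0.001]
ft_force: [-0.9, 0.4, -0.1]
grip_width: 0.0237
```

Run:
```python
from ov import *
yaw=np.radians(-5.5);ex=np.array([np.cos(yaw),np.sin(yaw)]);t=np.array([.5548,.0035])+ex*.034
go(*t,.1745,84.5)
snap('scene','s8')
im=cv2.imread('pics/s8.png')
c=pose(.5548,.0035,.0365,-5.5)
overlay(im,[],(270,185,345,260),8,'pics/o10.png')
overlay(im,[(POST,pose(.607,-.0025,0,-5.5),(0,0,255)),(CAD,c,(0,200,0))],(270,185,345,260),8,'pics/o11.png')
```

```text
at 11.2167 [0.5553 0.0036 0.2211] head 84.53 F [-0.89  0.41 -0.08] w 0.0237 q6 0.1
shift mm [-0.1 33.4 46.7] rot deg [ 0.13 -0.01  0.03]
```

View pics/o10.png

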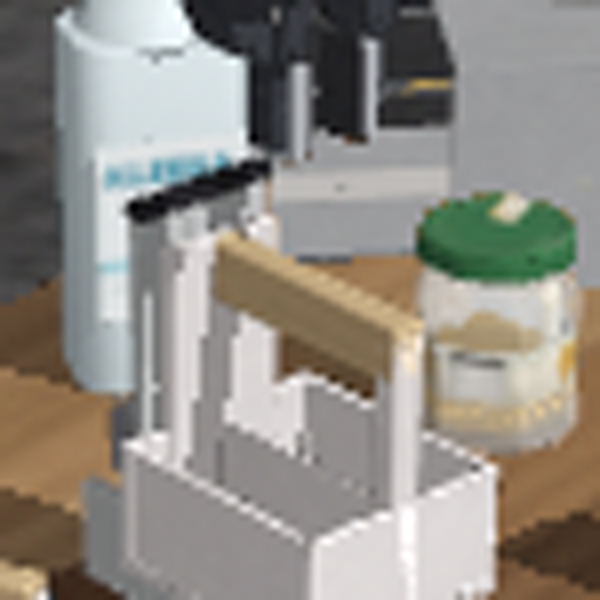

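View pics/o11.png

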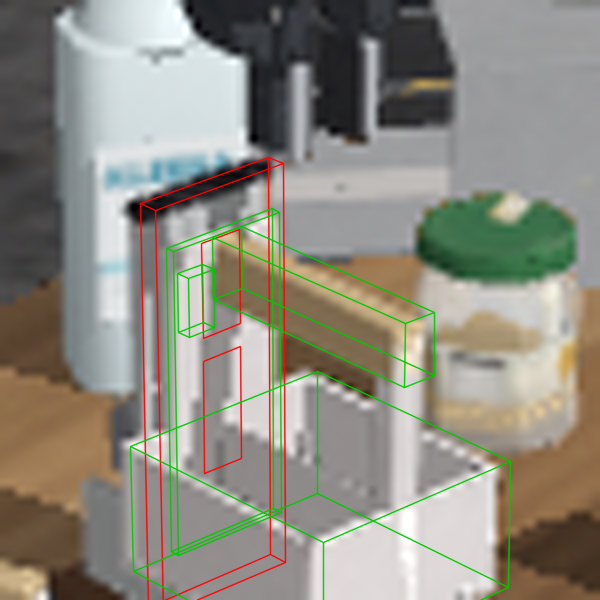

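Request:
jog_arm(jaw=[1, 1, 1, 1, 1, 1, 1, 1], linear=[[0, 0.007, 0], [0, 0.015, 0], [0, 0.022, 0], [0, 0.028, 0.005], [0, 0.028, 0.015], [0, 0.028, 0.025], [0, 0.028, 0.034], [0, 0.028, 0.038]], delta_rot=[[0, 0, 0], [0, 0, 0], [0, 0, 0], [0, 0, 0], [0, 0, 0], [0, 0, 0], [0, 0, 0], [0, 0, 0]])

```text
clock: 11.93
eef_pos: [0.581, 0.0009, 0.1793]
tool_rot: [0.74, 0.673, -0.002, -0.002]
ft_force: [-0.1, 0.3, -0.2]
grip_width: 0.0002
```

Run:
```python
from ov import *
go(.583,.001,.1735,84.5)
snap('scene','s9')
im=cv2.imread('pics/s9.png')
overlay(im,[],(270,170,345,245),8,'pics/o12.png')
```

```text
at 11.9333 [0.581  0.0009 0.1793] head 84.53 F [-0.07  0.32 -0.17] w 0.0002 q6 0.1
shift mm [0.3 2.  5.8] rot deg [-0.25  0.02  0.03]
```

View pics/o12.png

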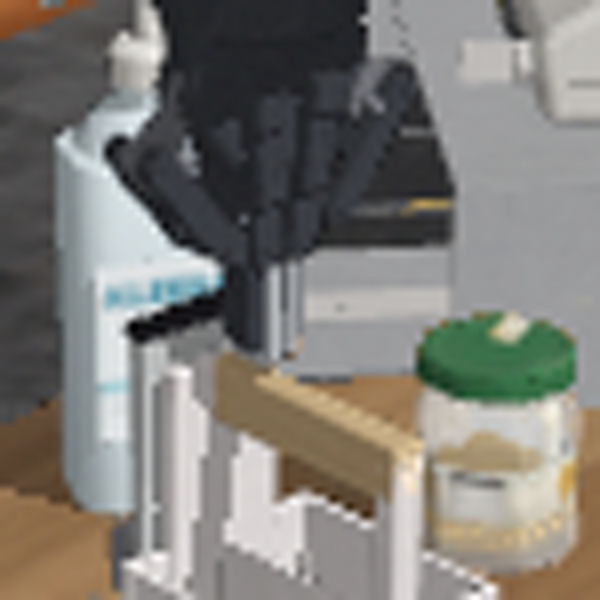

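Request:
jog_arm(jaw=[1, 1, 1, 1, 1, 1, 1, 1], linear=[[0, 0.001, 0.001], [0, 0.001, 0.002], [0, 0.001, 0.003], [0, 0.001, 0.004], [0, 0.001, 0.005], [0, 0.001, 0.006], [0, 0.001, 0.007], [0, 0.001, 0.007]], delta_rot=[[0, 0, 0], [0, 0, 0], [0, 0, 0], [0, 0, 0], [0, 0, 0], [0, 0, 0], [0, 0, 0], [0, 0, 0]])

```text
clock: 12.65
eef_pos: [0.5835, 0.0008, 0.1749]
tool_rot: [0.74, 0.673, -0.0, -0.0]
ft_force: [-0.3, -0.9, 0.5]
grip_width: 0.0001
```

Request:
jog_arm(jaw=[1, 1, 1, 1, 1, 1, 1, 1], linear=[[0, 0, 0.0005], [0, 0, 0.001], [0, 0, 0.0015], [0, 0, 0.002], [0, 0, 0.0025], [0, 0, 0.003], [0, 0, 0.0035], [0, 0, 0.004]], delta_rot=[[0, 0, 0], [0, 0, 0], [0, 0, 0], [0, 0, 0], [0, 0, 0], [0, 0, 0], [0, 0, 0], [0, 0, 0]])

```text
clock: 13.32
eef_pos: [0.5838, 0.0009, 0.1729]
tool_rot: [0.74, 0.673, 0.001, 0.0]
ft_force: [-3.5, 0.6, 11.0]
grip_width: 0.0002
```

Request:
jog_arm(jaw=[1, 1, 1, 1, 1, 1, 1, 1], linear=[[0, 0, 0.0005], [0, 0, 0.001], [0, 0, 0.0015], [0, 0, 0.002], [0, 0, 0.0025], [0, 0, 0.003], [0, 0, 0.0035], [0, 0, 0.004]], delta_rot=[[0, 0, 0], [0, 0, 0], [0, 0, 0], [0, 0, 0], [0, 0, 0], [0, 0, 0], [0, 0, 0], [0, 0, 0]])

```text
clock: 13.98
eef_pos: [0.5844, 0.0009, 0.17]
tool_rot: [0.74, 0.673, 0.002, 0.001]
ft_force: [-3.3, -0.7, 11.1]
grip_width: 0.0002
```

Request:
jog_arm(jaw=[1, 1, 1, 1, 1, 1, 1, 1], linear=[[0, 0, 0.0005], [0, 0, 0.001], [0, 0, 0.0015], [0, 0, 0.002], [0, 0, 0.0025], [0, 0, 0.003], [0, 0, 0.0035], [0, 0, 0.004]], delta_rot=[[0, 0, 0], [0, 0, 0], [0, 0, 0], [0, 0, 0], [0, 0, 0], [0, 0, 0], [0, 0, 0], [0, 0, 0]])

```text
clock: 14.65
eef_pos: [0.584, 0.0008, 0.1635]
tool_rot: [0.74, 0.673, 0.0, 0.0]
ft_force: [-0.4, -0.4, 3.1]
grip_width: -0.0001
```

Request:
jog_arm(jaw=[1, 1, 1, 1, 1, 1, 1, 1], linear=[[0, 0, 0.0005], [0, 0, 0.001], [0, 0, 0.0015], [0, 0, 0.002], [0, 0, 0.0025], [0, 0, 0.003], [0, 0, 0.003], [0, 0, 0.003]], delta_rot=[[0, 0, 0], [0, 0, 0], [0, 0, 0], [0, 0, 0], [0, 0, 0], [0, 0, 0], [0, 0, 0], [0, 0, 0]])

```text
clock: 15.32
eef_pos: [0.584, 0.0008, 0.1614]
tool_rot: [0.74, 0.673, 0.001, 0.001]
ft_force: [-1.0, 0.2, 9.3]
grip_width: -0.0002
```

Request:
jog_arm(jaw=[1, 1, 1, 1, 1, 1, 1, 1], linear=[[0, 0, 0.0005], [0, 0, 0.001], [0, 0, 0.0015], [0, 0, 0.002], [0, 0, 0.0025], [0, 0, 0.003], [0, 0, 0.003], [0, 0, 0.003]], delta_rot=[[0, 0, 0], [0, 0, 0], [0, 0, 0], [0, 0, 0], [0, 0, 0], [0, 0, 0], [0, 0, 0], [0, 0, 0]])

```text
clock: 15.98
eef_pos: [0.5841, 0.0008, 0.1612]
tool_rot: [0.74, 0.673, 0.001, 0.001]
ft_force: [-6.1, 0.5, 21.8]
grip_width: 0.0001
```

Hard stop at 21.8 N with the tips about 144 mm up, against 145 mm for the locked bar top. Retreating.

Request:
jog_arm(jaw=[1, 1, 1, 1, 1, 1, 1, 1], linear=[[0, 0, -0.005], [0, 0, -0.015], [0, 0, -0.03], [0, 0, -0.05], [0, 0, -0.07], [0, 0, -0.09], [0, 0, -0.1], [0, 0, -0.1]], delta_rot=[[0, 0, 0], [0, 0, 0], [0, 0, 0], [0, 0, 0], [0, 0, 0], [0, 0, 0], [0, 0, 0], [0, 0, 0]])

```text
clock: 16.65
eef_pos: [0.5848, 0.0008, 0.2594]
tool_rot: [0.74, 0.673, 0.002, 0.001]
ft_force: [0.4, -0.5, 0.1]
grip_width: -0.0001
```

Request:
jog_arm(jaw=[1, 1, 1, 1, 1, 1, 1, 1], linear=[[-0.015, -0.005, 0], [-0.045, -0.01, 0], [-0.075, -0.02, 0], [-0.105, -0.03, 0], [-0.135, -0.04, 0], [-0.165, -0.05, 0], [-0.195, -0.06, 0], [-0.2, -0.06, 0]], delta_rot=[[0, 0, 0], [0, 0, 0], [0, 0, 0], [0, 0, 0], [0, 0, 0], [0, 0, 0], [0, 0, 0], [0, 0, 0]])

```text
clock: 17.32
eef_pos: [0.5019, -0.1961, 0.2553]
tool_rot: [0.742, 0.671, -0.002, -0.001]
ft_force: [-0.7, 0.2, 0.5]
grip_width: -0.0001
```

Run:
```python
from fit import *
from ov import overlay,pose,POST,CAD
snap('scene','s10');p,d=snap('top','t10')
im=cv2.imread('pics/s10.png')
overlay(im,[],(230,190,330,290),4,'pics/o13.png');overlay(cv2.imread('pics/t10.png'),[],(200,170,300+60,330),4,'pics/o14.png')
a,b=cv2.imread('pics/o13.png'),cv2.imread('pics/o14.png');b=cv2.resize(b,(400,400));cv2.imwrite('pics/o15.png',np.hstack([a,b]))
W=pts('top',d)
def sel(u0,u1,v0,v1,z0,z1):
    w=W[v0:v1,u0:u1].reshape(-1,3); w=w[(w[:,2]>z0)&(w[:,2]<z1)];print(len(w),np.median(w[:,2]));return w[:,:2]
bar=(-.001,0,.049,.007);plate=(.050,0,.002,.025)
m=fitrects(sel(300,360,190,270,.137,.155),[bar,plate],[.557,.002,-.1]);print('caddy',m.x,np.degrees(m.x[2]),m.fun)
m=fitrects(sel(300,360,180,230,.160,.185),[(.004,0,.004,.03)],[.61,0,-.1]);print('plate',m.x,np.degrees(m.x[2]),m.fun)
for n,(u0,u1,v0,v1,z0,z1) in {'bell':(255,300,285,325,.01,.09),'honey':(385,430,175,215,.05,.1),'cup':(155,205,280,325,.05,.1)}.items():
    w=W[v0:v1,u0:u1].reshape(-1,3); w=w[(w[:,2]>z0)&(w[:,2]<z1)];print(n,w.mean(0).round(4))
```

```text
365 0.14258814642431528
caddy [ 0.55538941  0.00367636 -0.0958222 ] -5.4902078635231835 1.6899371215213117
137 0.17052394853327923
plate [ 0.60893898 -0.00218649 -0.09308109] -5.333153601503232 0.18062372007390548
bell [0.3554 0.119  0.0339]
honey [ 0.6327 -0.1942  0.0805]
cup [0.3536 0.3495 0.0782]
```

View pics/o15.png

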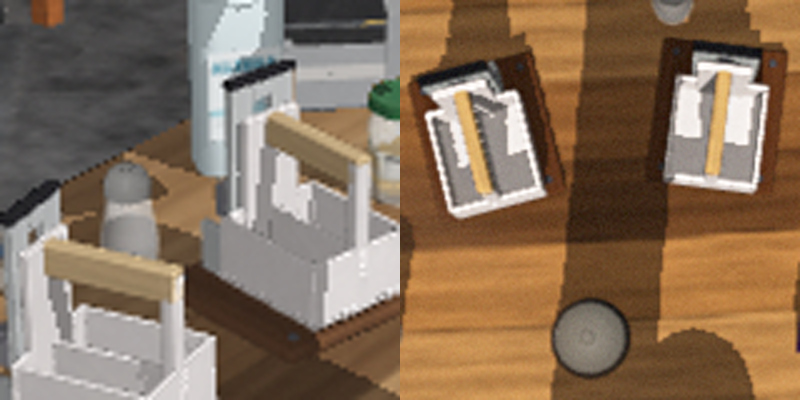

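Both caddies now sit alike: left post at about (485,150) in the right half of the view, new one at about (715,130). The bar top reads 142.6 mm; this camera read 118 for the known 120 mm, so that is about 144.5. The bystanders are unmoved, so I'm handing in.

```bash
python3 -c "
from h import *
print(bot.job_done())"
```

```text
the job is handed in; nothing more can be done
None
```

The caddy is locked on the empty post and the job is handed in; the clock read about 17.3 s at the last move, against the limit of 48 s. The hand-in reports no verdict, so the result below rests on my own checks.

**What I did:** I gripped the loose white caddy by its bar and hooked it straight into the slots. I lowered it until the rollers took its weight and let go there. I then raised the closed fingers and pressed down near the back plate. The force rose to about 11 N and the stud snapped past the rollers. I pressed on to a hard stop at about 22 N and retreated.

**Last checks:**

| Check | Result |
|---|---|
| Height | At the hard stop the fingertips put the bar top near 144 mm. The top camera gave about 144.5 mm after correcting its low reading. Locked is 145 mm. |
| Sideways and yaw | Within about 1.5 mm of the seat and 0.2° of the post. |
| Depth | The camera fits put the caddy about 1.5 mm in front of the computed seat. The back plate also met the post about 2.5 mm earlier than the camera predicted. Both are within tolerance. |
| Bell, honey jar, cup | Moved less than 1 mm in the camera. |
| Robot | Clear of everything. |

**Disagreements:** the scene camera's overlays sat about 1.5 pixels to one side for both post and caddy, so I treated that as a calibration offset. The caddy fit was also looser at the end than at the start (residual 1.69 against 0.19).

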